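# Lock a label roll on its spindle with a retaining ring

### The job

Take the ring pliers from their wooden rest, put their two tips into the lug holes of the retaining ring on its nest, squeeze to spread the ring and carry it onto the spindle of the label-roll holder. Slide it down gently, pressing the spring collar down until it stops, and let the ring close in the groove so that it holds the collar down. Then stand the pliers upright on their rest again, and do not disturb the other things on the table.

Things in the scene. Friction and masses are not known exactly. Their poses are not given: they have to be found in the camera images.
- pliers: Ring pliers, 0.18 kg, 130 mm high, upright on the rest, tips down. Origin: centre of the underside of its foot, a flat open frame; z up, +x to the side of the tips. Foot: 44 x 50 x 5 mm with a 36 mm opening that passes over the spindle (free height 38 mm under the arch); it presses on the ring's top. A light hold of the handles keeps the tips unspread.
- pliers_handles (a point): Pinch point between the black flat handles, 107 mm above the pliers' origin. Handles: 26 mm wide (x), from 84 to 130 mm above the origin, pinched along y; over their outer faces 48 mm free (4 mm more at the top ends, which the fingers meet first), closed to about 48 mm there for the light hold (8 N), 32 mm fully squeezed (22 N with a ring). Squeezing drives the tips APART; a spring re-opens.
- pliers_tips (a point): Point midway between the two tips, at the level of the foot's underside, 29 mm ahead (+x) of the pliers' origin. Tips: 4.4 mm round pins with round ends, at y = +-8.9 mm free, +-10.5 mm in the light hold, +-21 mm squeezed; they reach 11.7 mm below the foot.
- jaw_left (a joint): Angle of each pliers jaw, rad (both move alike): 0 handles free, 0.02 to 0.04 light hold, 0.195 fully squeezed against the stop, which spreads the ring enough for the spindle.
- ring: Retaining ring, dark steel, 4 mm thick, 43 mm outside, 0.026 kg, flat on the nest. Origin: on its axis, at its underside; z up, +x to the gap between its lugs. Two arms, sprung shut, turn about a knuckle at x = -21.5 mm. Spread, it hangs on the tips by its spring force (it may shift 2 mm, its back droop 10 deg) and passes the spindle with about 1.4 mm all round.
- ring_lugs (a point): Point midway between the ring's two lugs, at its underside, 29 mm ahead (+x) of its origin. Each lug (y = +-10 mm) has a hole right through, 7 mm (y) by 8 mm (x). With the pliers lightly held, their origin right above the ring's and yaw equal, the tips drop into the holes until the foot meets the ring's top, 4 mm above its origin.
- ring_left (a joint): Angle of each ring arm, rad (both move alike): 0 closed, 0.01 to 0.03 when seated in the groove; about 0.19 when fully spread by the pliers. Closed on the spindle above the groove it reads about 0.1.
- nest: Fixed nest of the ring: a 70 mm square plate with a grey pedestal, 40 mm in diameter, whose top is 28 mm above the origin, and a 24 mm stub, 3.5 mm high, inside the ring; the lugs overhang the pedestal. Origin: centre of the underside.
- rest: Fixed wooden rest of the pliers, 84 mm along y. Origin: centre of the underside, under the spot for the pliers' origin; its top is 20 mm higher and runs from x = -31 to 21 mm, with a fence 8 mm high along the back (-x). The pliers stand with their foot on it, x along its x, the tips hanging in front of its +x edge.
- stand: Fixed label-roll holder: 110 mm square base, upright 32 mm spindle with a 78 mm disc, a paper roll, the spring collar (49 mm) and a conical tip. Origin: centre of the underside, on the spindle's axis; z up. The spindle's height is set by hand, NOT reported: the tip is 97 to 115 mm above the origin, always 11 mm above the free collar's top.
- collar (a joint): How far the spring collar is pressed down, m: 0 free, 0.008 at its rigid stop; it pushes back with 2 N at 0, 6 N at the stop. At the stop, 19 mm below the spindle's tip, a ring lying on it is level with the groove (27 mm, 6.7 mm high; 1.2 mm room below the ring, 1.5 above). A seated ring keeps it at about 0.0065 with no tool pressing.
- tape_1: Roll of tape lying flat, 104 mm, bystander. Origin: centre of the underside.
- date_stamp: Standing date stamp with a brown knob, 64 mm high, bystander. Origin: centre of the underside.
- label_roll: Spare roll of labels lying flat, 80 mm, bystander. Origin: centre of the underside.
- spice_jar_1: Jar with a red cap, 45 mm in diameter, 106 mm high, bystander. Origin: centre of the underside.
Things that resemble listed ones, but are neither listed nor needed, are in the scene too. What is shaped like the nest but green is not meant.

How it is judged:
On the way, in this order (a step that is already met when the one before it is completed fails the run):
1. the ring hangs spread on the pliers, clear of its nest (value of joint ring_left above 0.12 rad and z of ring in the frame of nest above 0.05 m and contact force between pliers and ring above 1 N), for 0.2 s.
2. the ring has closed in the spindle's groove and holds the collar down (value of joint collar between 0.0045 and 0.0078 m and value of joint ring_left below 0.05 rad and horizontal distance between ring and stand below 0.006 m and angle between ring's own z axis and vertical below 0.1 rad), for 0.2 s.
At the end, for the whole second after the job is handed in: The ring sits closed in the groove (arm angle under 0.05 rad, within 6 mm of the spindle's axis, level within 0.1 rad) and holds the collar 4.5 to 7.8 mm down; the pliers stand upright (within 0.1 rad) on the rest, within 14 mm (x) and 20 mm (y) of their spot, released and at rest (all of step 2 and x of pliers in the frame of rest between -0.014 and 0.014 m and y of pliers in the frame of rest between -0.02 and 0.02 m and z of pliers in the frame of rest between 0.017 and 0.024 m and angle between pliers's own z axis and vertical below 0.1 rad and linear speed of each of pliers, ring below 0.02 m/s); the robot touches nothing.
It fails at once if the ring or the pliers are pressed on the label-roll holder with more than 30 N (contact force between any of ring, pliers and stand above 30 N).
It fails at once if a bystander is moved by more than 30 mm (distance of any of tape_1, date_stamp, label_roll, spice_jar_1 from where it was at the start of the episode above 0.03 m).
It also fails if it takes over 61 s, if anything falls off the work surface, if the arm or the gripper's body presses on something with over 40 N, if the wrist force passes 120 N, or if a joint passes its speed limit or range.

### The arm

A 7-joint arm with a two-finger parallel gripper is mounted at the origin on a cart in front of the work surface, level with it; the furniture and walls round the work are solid. World frame = base frame: x ahead of the robot, y to its left, z up, the work surface at z = 0. Lengths are in m, angles in rad, forces in N, time in s.
With the tool pointing down it reaches from about 0.4 to 0.875 m from the base axis. Payload 19.3 kg.
Tool frame: the origin (TCP) lies between the finger pads; the fingertips stand 17 mm ahead of it and the grasp point (between the pads) lies 2 mm behind it (bot.finger_overhang is the distance from the TCP to the fingertips, in m); z points along the fingers, y is the line along which they close (so a half turn about z gives the same grasp; the last joint's range is limited). The gripper opens to 85 mm and grips with 20 to 120 N. Pads are 22 mm wide; open, the fingers measure 114 mm over their backs; the gripper's body (76 mm by 85 mm) begins 54 mm behind the grasp point. The pads swing forward as they close: fully open they stand 13 mm farther back than shut.
Start: joints at [-0.07, 0.521, -0.036, 1.599, 0.021, 1.021, -0.113], TCP at [0.625, -0, 0.222] pointing down, gripper open.
Joint ranges: [-2.91, 2.91], [-0.3, 2.13], [-1.5, 1.42], [0.17, 2.43], [-1.26, 4.41], [0.16, 1.93], [-2.52, 2.52]. Speed limits (rad/s): [1.89, 1.89, 2.39, 2.39, 3.01, 3.01, 3.01].

### API

Orientations are given as [roll, pitch, yaw] about the fixed x, y, z axes, in that order (R = Rz(yaw) Ry(pitch) Rx(roll)).
In Python, from workcell import observe, grab_frame, bot gives the robot as it stands.
- The arm moves only by the shell command python3 -m crank 'ROWS' [FORCE]. ROWS is a JSON object of lists of equal length, an entry for each row: "linear": the shift along the world's x, y, z each as a share of 0.25 m, from -1 to 1, a list of three; "delta_rot": the turn, a rotation vector about the world's x, y, z each as a share of 30 degrees, from -1 to 1, a list of three; "fingers": the opening, from -1 (shut) to 1 (fully open). In form: {"linear": [[dx, dy, dz], ...], "delta_rot": [[rx, ry, rz], ...], "fingers": [fingers, ...]}. A call has 1 to 5 rows; each row is the pose to reach, as a shift and turn from the pose commanded when the call began; what a row does not reach only later rows make up. A row lasts 1/10 s, in which the tool goes at most 50 mm and 8.59 degrees, less where a joint would pass 70% of its speed; a pose out of reach is approached as far as the arm can. A call with a number of a shift or a turn outside -1 to 1 is refused whole. A call with a gripper value outside its range is refused whole. The fingers move at their own pace and stop on an object; FORCE is the grip in N (left out, the last holds). Time passes only in rows, so rows that repeat a pose let the fingers close. It gives the time, the measured TCP pose, the force, the opening and the grip force at its end, in the units of the state.
- observe(): the state, without advancing time (a new reading comes with each control period).
- grab_frame(name): name is "scene" or "side" or "wrist"; returns a dict with "image" (384x512x3 uint8, red, green, blue), "mtx" (3x3 intrinsics, pixels), "k1" (the pictures are not rectified: a ray, as slopes to the right and down, at radius r is drawn at 1 + k1 r^2 times it, then the intrinsics apply), "xyz" and "orientation" of the camera in the world. Camera axes: x right, y down, z forward; pixel columns grow to the right and rows downward; lengths in m; the calibration is good to about 2 mm. A picture is of the moment at which its call begins. There is no depth.
- bot.job_done(): hands the job in; it is judged then, once.
The state is a dict: "clock": time; "qpos": joint angles; "qd": joint speeds; "joint_efforts": joint torques, N m; "position": TCP position; "tool_rot": TCP orientation; "force": force on the tool from outside, world axes, zero at the start; "moment": the same for the moment, N m; "grip_width": finger opening in m; "finger_force": force on a finger pad.
Only numpy, scipy, OpenCV 4.12 (cv2) and the standard library are available. Lean on these libraries where they do the work, as an engineer would, in place of code of your own. Each camera call takes 0.05 s, during which the arm holds its last target. There are 200 camera calls.

## Working session

There is one attempt and no reset: what is moved stays moved. The work goes in short steps, Python scripts to look and compute and a shell command to move; the robot and the scene stay as the last step left them, time stands still between calls to the robot, and variables do not carry over. Pictures are saved under pics/ and viewed, at most 10 in all, crops included, and the job is handed in when it is done.

```bash
ls; mkdir -p pics; cat > h.py <<'E'
import numpy as np, cv2
from scipy.spatial.transform import Rotation as R
from workcell import observe, grab_frame, bot
def cam(n,save=None):
    f=grab_frame(n)
    f['image']=np.array(f['image'])
    if save: cv2.imwrite('pics/'+save,f['image'][:,:,::-1])
    f['R']=np.array(f['orientation'],float)
    f['R']=f['R'] if f['R'].shape==(3,3) else R.from_euler('xyz',f['R']).as_matrix()
    return f
def ray(f,u,v):
    K=np.array(f['mtx']); p=cv2.undistortPoints(np.array([[[u,v]]],float),K,np.array([f['k1'],0,0,0.]))[0,0]
    return np.array(f['xyz']),f['R']@np.array([p[0],p[1],1])
def onz(f,u,v,z):
    o,d=ray(f,u,v); return o+d*(z-o[2])/d[2]
def proj(f,P):
    P=np.array(P,float).reshape(-1,3); rv=cv2.Rodrigues(f['R'].T)[0]; t=-f['R'].T@np.array(f['xyz'])
    return cv2.projectPoints(P,rv,t,np.array(f['mtx']),np.array([f['k1'],0,0,0.]))[0][:,0]
def tri(rs):
    A=np.zeros((3,3));b=np.zeros(3)
    for o,d in rs:
        d=d/np.linalg.norm(d);M=np.eye(3)-np.outer(d,d);A+=M;b+=M@o
    return np.linalg.solve(A,b)
E
python3 - <<'E'
from h import *
ims=[]
for n in('scene','side','wrist'):
    f=cam(n,n+'0.png'); print(n,f['xyz'],f['orientation'],f['k1'],f['mtx'])
    np.savez(n+'0.npz',**{k:f[k] for k in f})
    ims.append(f['image'][:,:,::-1])
ims.append(ims[0]*0)
for i,n in enumerate(('scene','side')): cv2.imwrite(f'pics/{n}b.png',cv2.resize(ims[i],(800,600)))
print(observe())
E
```

```text
pics
scene [ 0.10490418 -1.01441593  0.65428821] [-2.04160203  0.02322659 -0.45567557] -0.09618685848480113 [[476.30415601   0.         260.54330332]
 [  0.         476.30415601 191.80378211]
 [  0.           0.           1.        ]]
side [ 0.53883958 -0.69249737  0.65407442] [-2.26578569 -0.00302571 -0.03433156] -0.04270188624028714 [[352.47853762   0.         255.40111536]
 [  0.         352.47853762 188.6733221 ]
 [  0.           0.           1.        ]]
wrist [0.62423704 0.06800229 0.37233188] [ 2.87006169e+00  4.28544480e-04 -7.06826288e-04] -0.06548780335788004 [[272.92453645   0.         257.01316717]
 [  0.         272.92453645 188.84558135]
 [  0.           0.           1.        ]]
{'clock': 0.15, 'qpos': array([-0.07021778,  0.52187652, -0.03630137,  1.59982844,  0.02120107,
        1.02109607, -0.11280798]), 'qd': array([-0.00061443, -0.00079822,  0.00104808, -0.00113786,  0.00148451,
        0.00021816, -0.00032809]), 'joint_efforts': array([ 4.00798544e-04, -9.27376485e+01,  1.98035471e+00, -3.70049715e+01,
        1.79930578e-02,  6.46477114e-03, -1.41420460e-05]), 'position': array([ 6.24763997e-01, -3.25467036e-05,  2.21876014e-01]), 'tool_rot': array([-3.14077191e+00,  6.75515350e-05,  1.57077093e+00]), 'force': array([-0.023256  , -0.63817707, -1.26814858]), 'moment': array([-0.00248813, -0.0367911 ,  0.02011157]), 'finger_force': 0.0, 'grip_width': 0.08526072830557557}
```

View pics/sceneb.png

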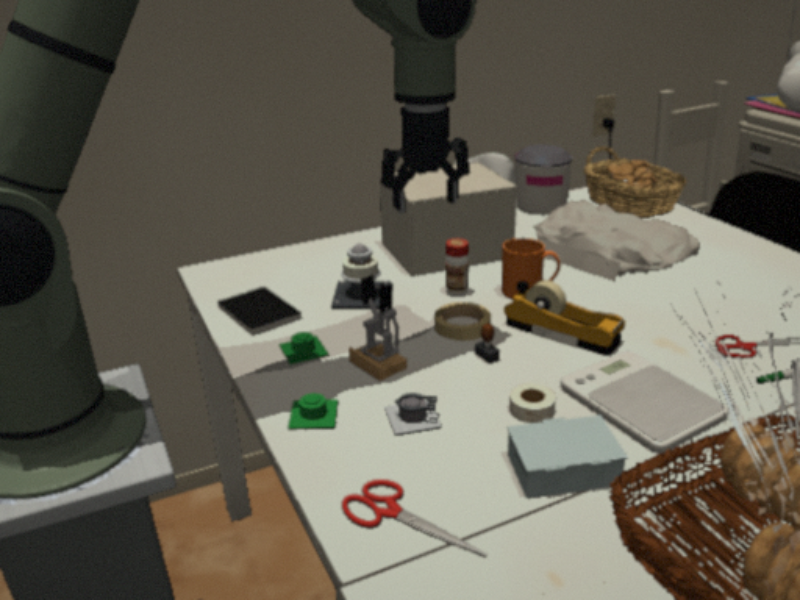

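View pics/sideb.png

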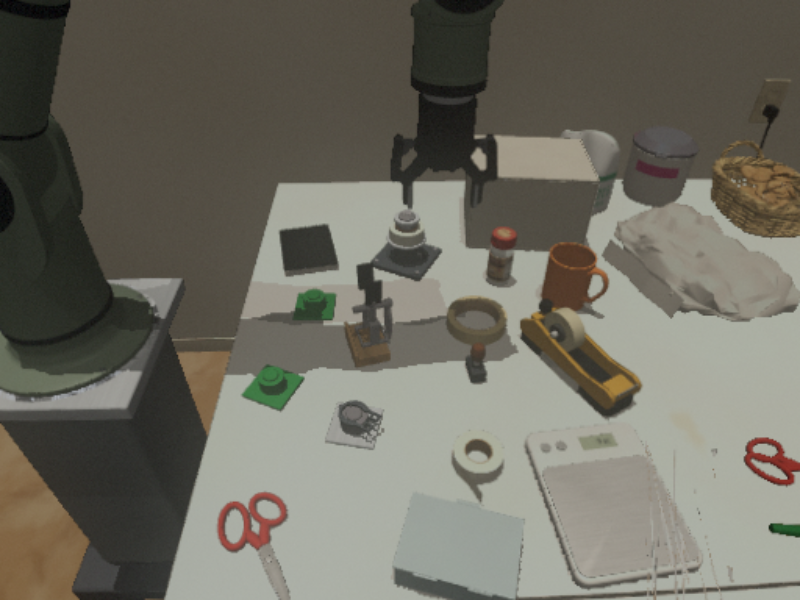

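The views show the pliers at side-800 px (370,320), on their wooden rest. The stand is at (405,245), with grey base, disc, roll and collar. Three things are nest-shaped: green at (315,303), green at (272,383) and white/grey at (357,423). The white/grey one carries the dark ring and isn't green, so it is the one meant. I'll work out rough positions next and check it in enlarged crops.

```bash
python3 - <<'E'
from h import *
S=dict(np.load('side0.npz'));C=dict(np.load('scene0.npz'))
k=.64
for n,a,z in(('nest',(355,430),0.0),('ringtop',(355,410),.032),('rest',(368,345),.01),('stand',(407,258),0.),('tape',(476,318),.01),('stamp',(476,375),0),('lab',(479,455),.01),('jar',(500,275),0),('tip',(407,212),.1)):
    print(n,onz(S,a[0]*k,a[1]*k,z).round(3))
for n,a,b in(('ring',(355,408),(412,400)),('handles',(366,275),(380,290)),('standtip',(407,211),(360,247))):
    print(n,tri([ray(S,a[0]*k,a[1]*k),ray(C,b[0]*k,b[1]*k)]).round(3))
print(proj(dict(np.load('wrist0.npz')),[[.45,-.1,0],[.5,.1,0],[.45,-.2,0]]))
s=S['image'][:,:,::-1];c=C['image'][:,:,::-1]
def cr(i,x,y,w=75,h=56): return cv2.resize(i[y:y+h,x:x+w],(400,300),interpolation=cv2.INTER_CUBIC)
o=np.vstack([np.hstack([cr(s,190,240),cr(s,205,165,90,75)]),np.hstack([cr(s,225,120),cr(c,225,175)])])
cv2.imwrite('pics/crop1.png',o)
E
```

```text
nest [ 0.494 -0.209  0.   ]
ringtop [ 0.495 -0.199  0.032]
rest [ 0.512 -0.048  0.01 ]
stand [0.588 0.207 0.   ]
tape [0.699 0.012 0.01 ]
stamp [ 0.683 -0.11   0.   ]
lab [ 0.664 -0.264  0.01 ]
jar [0.766 0.145 0.   ]
tip [0.587 0.219 0.1  ]
ring [ 0.496 -0.195  0.028]
handles [ 0.516 -0.042  0.142]
standtip [0.588 0.208 0.106]
[[141.06239743 230.22694156]
 [161.96916682  88.81054881]
 [148.9708622  287.27697476]]
```

View pics/crop1.png

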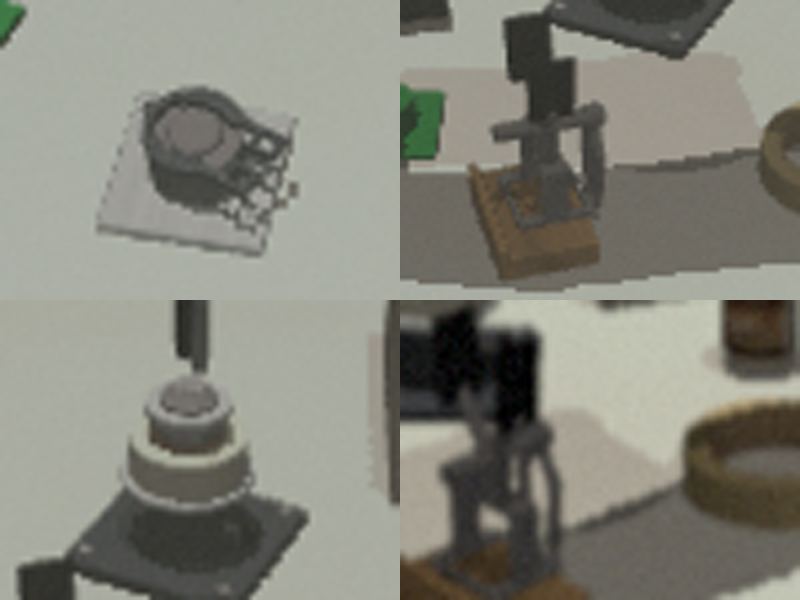

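The grey/white nest with the dark ring is confirmed, with its lugs pointing about +x. Next, closer looks with the wrist camera.

```bash
python3 -m crank '{"linear":[[-0.2,-0.06,0.1],[-0.4,-0.12,0.1],[-0.48,-0.12,0.1],[-0.48,-0.12,0.1],[-0.48,-0.12,0.1]],"delta_rot":[[0,0,0],[0,0,0],[0,0,0],[0,0,0],[0,0,0]],"fingers":[1,1,1,1,1]}'
python3 -c "
from h import *
f=cam('wrist','w1.png');np.savez('w1.npz',**f)"
python3 -m crank '{"linear":[[0,-0.2,0],[0,-0.4,0],[0,-0.6,0],[0,-0.6,0],[0,-0.6,0]],"delta_rot":[[0,0,0],[0,0,0],[0,0,0],[0,0,0],[0,0,0]],"fingers":[1,1,1,1,1]}'
python3 -c "
from h import *
f=cam('wrist','w2.png');np.savez('w2.npz',**f)
a=np.load('w1.npz')['image'][:,:,::-1];b=f['image'][:,:,::-1]
cv2.imwrite('pics/w12.png',np.hstack([a[:,56:456],b[:,56:456]]))"
```

```text
clock: 0.65
position: [0.5051, -0.0301, 0.2477]
tool_rot: [3.141, -0.0, 1.571]
force: [1.2, -0.5, 0.1]
grip_width: 0.0855
finger_force: 0.0
clock: 1.2
position: [0.5054, -0.1809, 0.2466]
tool_rot: [-3.141, -0.0, 1.569]
force: [-0.4, 0.6, -0.2]
grip_width: 0.0857
finger_force: 0.0
```

View pics/w12.png

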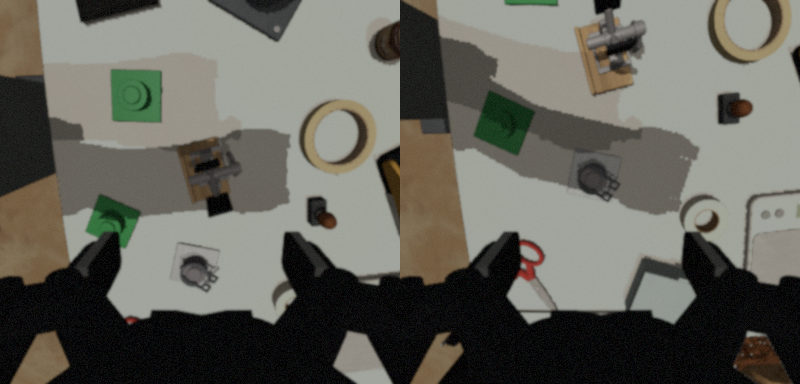

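w1 has the pliers at px (266,175), the nest at (250,268) and green decoys at (191,95) and (167,222). w2 has the nest at (251,178) and the pliers at (263,50). Enlarging to measure yaw.

```bash
python3 - <<'E'
from h import *
a=np.load('w1.npz')['image'][:,:,::-1];b=np.load('w2.npz')['image'][:,:,::-1]
def cr(i,x,y,w,h): return cv2.resize(i[y:y+h,x:x+w],(400,300),interpolation=cv2.INTER_CUBIC)
cv2.imwrite('pics/crop2.png',np.vstack([np.hstack([cr(a,220,130,120,90),cr(b,220,5,120,90)]),np.hstack([cr(a,216,235,72,54),cr(b,216,145,80,60)])]))
# rest wood mask
for n in('w1','w2'):
    f=dict(np.load(n+'.npz'));h=cv2.cvtColor(f['image'],cv2.COLOR_RGB2HSV)
    m=cv2.inRange(h,(8,70,60),(25,255,255)); 
    k,l,s,c=cv2.connectedComponentsWithStats(m)
    for i in range(1,k):
        if s[i,4]>150: print(n,i,s[i],c[i].round(1))
    m=cv2.inRange(h,(0,0,0),(180,255,110));m[300:]=0
    k,l,s,c=cv2.connectedComponentsWithStats(m)
    for i in range(1,k):
        if 100<s[i,4]<3000: print(n,'dark',s[i],c[i].round(1))
E
```

```text
w1 1 [   0    0   99   78 6193] [53.3 34.8]
w1 2 [491  10  21  29 484] [500.8  23.4]
w1 22 [481  67  31  37 365] [498.7  81.9]
w1 34 [ 357  101   75   72 1997] [393.6 135.3]
w1 59 [249 138  26  13 187] [261.4 143.4]
w1 61 [233 143  36  61 655] [248.1 176.8]
w1 62 [474 143  30  39 340] [492.2 160. ]
w1 73 [ 444  160   68  114 1781] [479.5 222.1]
w1 76 [   0  173  126  134 8762] [ 69.8 241.2]
w1 168 [  66  331   60   53 1950] [ 97.8 360.6]
w1 dark [ 131    0   86   25 1389] [167.2   8.6]
w1 dark [ 264    0   94   42 2049] [317.2  13.7]
w1 dark [ 425    6   75   58 2275] [458.7  38.5]
w1 dark [ 480   66   32   57 1468] [497.7  95.6]
w1 dark [188  81  21  31 220] [201.3  98.1]
w1 dark [178  86  20  19 102] [189.4  95.3]
w1 dark [355 102  31  64 324] [363.2 130.2]
w1 dark [385 109  39  56 559] [411.3 139.5]
w1 dark [363 196  30  33 705] [375.3 212.9]
w1 dark [  0 237  21  63 698] [  6.4 277.1]
w1 dark [236 255  38  37 879] [252.3 271.6]
w2 1 [ 58   0  35  20 362] [79.8  6.3]
w2 2 [ 366    0   81   62 1638] [405.   32.8]
w2 10 [ 231   23   58   72 1472] [255.9  66. ]
w2 20 [ 463   41   49  140 1427] [491.4  99.9]
w2 21 [251  45  16  22 207] [258.3  55.7]
w2 117 [    0   119   126   188 17123] [ 58.5 208.7]
w2 163 [  66  332   53   52 1409] [ 92.9 360.8]
w2 164 [401 336  24  19 210] [411.9 344.5]
w2 168 [390 351  47  19 314] [413.5 360.8]
w2 170 [408 371  34  13 156] [420.4 379.2]
w2 dark [ 244    0   57   75 1897] [271.6  39.5]
w2 dark [364   0  46  64 515] [376.2  39.1]
w2 dark [416   0  22  48 484] [429.3  19.4]
w2 dark [499   0  13  13 107] [506.5   4.3]
w2 dark [162   2  52   4 112] [189.4   3.6]
w2 dark [373  93  36  32 868] [387.8 108. ]
w2 dark [336 195  37  32 266] [348.1 204.9]
w2 dark [  0 232  22  68 749] [  6.6 276.1]
```

View pics/crop2.png

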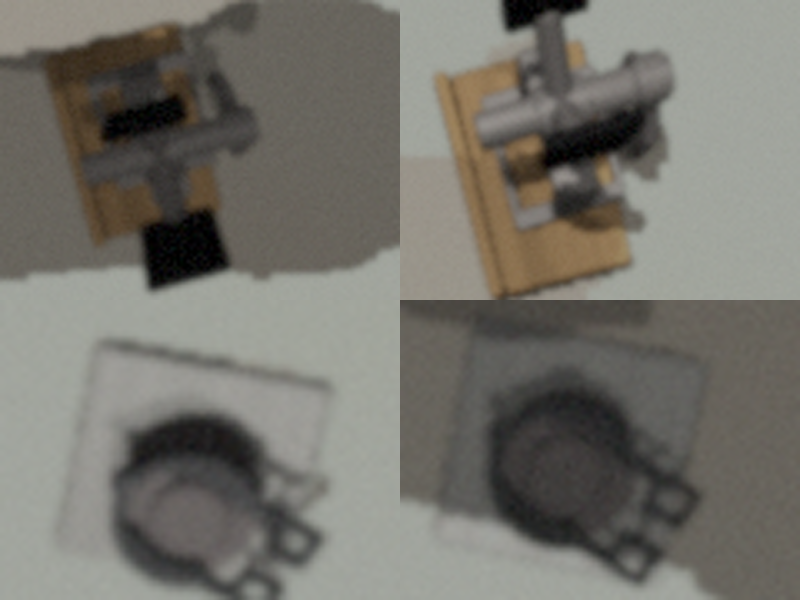

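```bash
python3 - <<'E'
from h import *
W1=dict(np.load('w1.npz'));W2=dict(np.load('w2.npz'));S=dict(np.load('side0.npz'))
def p(f,x0,y0,s,cx,cy,x,y,z): return onz(f,x0+(x-cx)/s,y0+(y-cy)/s,z)
c2=lambda x,y,z:p(W2,220,5,10/3,400,0,x,y,z)
A=c2(632,262,.02);B=c2(583,42,.02);C=c2(437,78,.028);D=c2(495,298,.028)
print('rest',A,B,C,D, np.linalg.norm(A-B),np.linalg.norm(C-D))
for P,Q in((A,B),(D,C)):
    d=Q-P; print('yaw',np.degrees(np.arctan2(-d[0],d[1])))
c1=lambda x,y,z:p(W1,220,130,10/3,0,0,x,y,z)
C1=c1(45,60,.028);D1=c1(98,243,.028);print(C1,D1,np.linalg.norm(C1-D1),np.degrees(np.arctan2(-(C1-D1)[0],(C1-D1)[1])))
y=np.radians(14); ex=np.array([np.cos(y),np.sin(y),0])
print('rest origin', (A+B)/2-.021*ex,(C+D)/2+.031*ex,(C1+D1)/2+.031*ex)
for nm,f,hs,x0,y0,s,cx,cy,cen in(('w2',W2,((670,500),(633,555)),216,145,5,400,300,(562,467)),('w1',W1,((295,540),(256,584)),216,235,400/72,0,300,(190,505))):
    L,Rr=[p(f,x0,y0,s,cx,cy,*h,.032) for h in hs]; m=(L+Rr)/2;d=L-Rr;yaw=np.arctan2(-d[0],d[1])
    print(nm,'lugs',m,np.linalg.norm(d),np.degrees(yaw),'ctr',m-.029*np.array([np.cos(yaw),np.sin(yaw),0]),'direct',p(f,x0,y0,s,cx,cy,*cen,.032))
# nest plate corners w2
q=[p(W2,216,145,5,400,300,*c,.004) for c in((475,325),(706,362),(670,582))];print('nest',q)
# handle tops: black patches
print('handle', c1(185,248,.15),c1(145,120,.15),c2(545,10,.15),c2(592,140,.15))
E
```

```text
rest [ 0.54767552 -0.07499953  0.02      ] [0.52761336 0.00442145 0.02      ] [ 0.47326747 -0.01024436  0.028     ] [ 0.49402235 -0.08908534  0.028     ] 0.08191570106500232 0.08152707818858088
yaw 14.17664909287696
yaw 14.748491980997473
[ 0.47299189 -0.00759467  0.028     ] [ 0.49389037 -0.08588183  0.028     ] 0.08102855586468764 14.946376709592265
rest origin [ 0.51726823 -0.0403694   0.02      ] [ 0.51372408 -0.04216527  0.028     ] [ 0.5135203  -0.03923867  0.028     ]
w2 lugs [ 0.51757297 -0.21694649  0.032     ] 0.01887572580056038 -32.68265432544961 ctr [ 0.49316441 -0.20128691  0.032     ] direct [ 0.4928867  -0.19954989  0.032     ]
w1 lugs [ 0.51794724 -0.21441145  0.032     ] 0.017912825086805403 -36.98536480045111 ctr [ 0.49478235 -0.19696473  0.032     ] direct [ 0.49423244 -0.19600532  0.032     ]
nest [array([ 0.46732188, -0.16407164,  0.004     ]), array([ 0.53406336, -0.17499619,  0.004     ]), array([ 0.5242858 , -0.24206108,  0.004     ])]
handle [ 0.52237661 -0.04662258  0.15      ] [ 0.51064945 -0.00921804  0.15      ] [ 0.51047588 -0.028721    0.15      ] [ 0.52230325 -0.05876736  0.15      ]
```

Rest is at about (0.515,-0.0405) with yaw 14.5°. The ring is at about (0.4935,-0.199) with yaw about -34°. Moving above the pliers and turning so that the camera is on the side of the tips.

```bash
python3 -m crank '{"linear":[[0.01,0.18,0],[0.02,0.36,0],[0.04,0.5,0],[0.04,0.558,0]],"delta_rot":[[0,0,-0.28],[0,0,-0.56],[0,0,-0.84],[0,0,-1]],"fingers":[1,1,1,1]}'
python3 -m crank '{"linear":[[0,0,0],[0,0,0],[0,0,0],[0,0,0]],"delta_rot":[[0,0,-0.28],[0,0,-0.56],[0,0,-0.84],[0,0,-1]],"fingers":[1,1,1,1]}'
python3 -m crank '{"linear":[[0,0,0],[0,0,0],[0,0,0],[0,0,0]],"delta_rot":[[0,0,-0.28],[0,0,-0.515],[0,0,-0.515],[0,0,-0.515]],"fingers":[1,1,1,1]}'
python3 -c "
from h import *
print(observe()['qpos'])
f=cam('wrist','w3.png');np.savez('w3.npz',**f)
g=cam('side');np.savez('s3.npz',**g)
def cr(i,x,y,w,h): return cv2.resize(i[y:y+h,x:x+w],(w*600//h,600),interpolation=cv2.INTER_CUBIC)
cv2.imwrite('pics/c3.png',cr(f['image'][:,:,::-1],156,110,200,150))"
```

```text
clock: 1.65
position: [0.5155, -0.0351, 0.2471]
tool_rot: [-3.141, -0.001, 1.048]
force: [0.4, -0.2, 0.2]
grip_width: 0.0853
finger_force: 0.0
clock: 2.05
position: [0.5152, -0.0387, 0.2472]
tool_rot: [-3.141, 0.0, 0.521]
force: [0.1, -0.2, 0.3]
grip_width: 0.0852
finger_force: 0.0
clock: 2.45
position: [0.5151, -0.0394, 0.2472]
tool_rot: [-3.141, 0.0, 0.26]
force: [-0.7, 0.3, 0.6]
grip_width: 0.0854
finger_force: 0.0
[-0.22365399  0.32712778  0.23705751  1.86329496 -0.09231678  0.96183825
 -1.25698455]
```

View pics/c3.png

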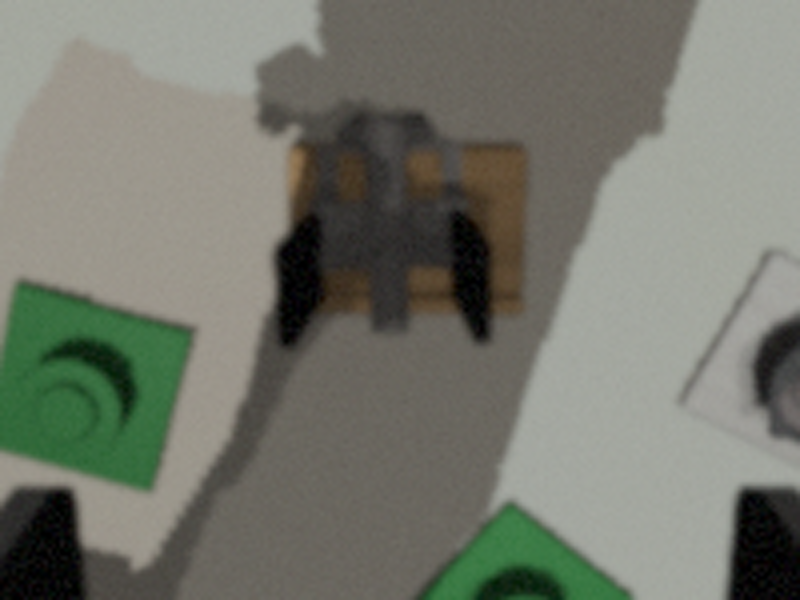

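The pliers are aligned with the tool. Handle tops are at crop (285,345) and (488,342), slightly left of the finger centre (405). Computing their position.

```bash
python3 - <<'E'
from h import *
f=dict(np.load('w3.npz')); print(f['xyz'],f['R'].round(3).tolist())
q=lambda x,y,z: onz(f,156+x/4,110+y/4,z)
y=np.radians(14.7);ex=np.array([np.cos(y),np.sin(y)]);ey=np.array([-ex[1],ex[0]])
t=observe()['position'][:2]
# back top corners (x=-13), front top corners (x=+13)
for n,x,yy,z in(('bl',285,345,.15),('br',488,342,.15),('outL',280,247,.15),('outR',490,247,.15),('beamL',375,330,.06),('beamR',408,330,.06),('restL',290,145,.02),('restR',525,145,.02),('fenceL',325,310,.028),('fenceR',525,310,.028)):
    P=q(x,yy,z); print(n,P.round(4),'rel tcp: x %.1f y %.1f mm'%(1e3*(P[:2]-t)@ex,1e3*(P[:2]-t)@ey))
a=cv2.imread('pics/w3.png');h=cv2.inRange(cv2.cvtColor(a,cv2.COLOR_BGR2HSV),(0,0,0),(180,255,35))
k,l,s,c=cv2.connectedComponentsWithStats(h[150:215])
for i in range(1,k):
  if s[i,4]>20: print(s[i],c[i])
# ring seen at right?
E
```

```text
[ 0.58034248 -0.0219558   0.39772152] [[0.256, -0.931, -0.26], [-0.967, -0.247, -0.068], [-0.001, 0.268, -0.963]]
bl [ 0.4993 -0.014   0.15  ] rel tcp: x -8.7 y 29.1 mm
br [ 0.5124 -0.0604  0.15  ] rel tcp: x -7.8 y -19.1 mm
outL [ 0.5221 -0.0074  0.15  ] rel tcp: x 15.1 y 29.7 mm
outR [ 0.5346 -0.0545  0.15  ] rel tcp: x 15.2 y -19.0 mm
beamL [ 0.4822 -0.038   0.06  ] rel tcp: x -31.3 y 10.2 mm
beamR [ 0.485  -0.0483  0.06  ] rel tcp: x -31.2 y -0.4 mm
restL [0.5275 0.005  0.02  ] rel tcp: x 23.4 y 40.4 mm
restR [ 0.5483 -0.0733  0.02  ] rel tcp: x 23.6 y -40.7 mm
fenceL [ 0.4755 -0.0207  0.028 ] rel tcp: x -33.4 y 28.6 mm
fenceR [ 0.4935 -0.0886  0.028 ] rel tcp: x -33.2 y -41.6 mm
[226  13  11  33 275] [230.77818182  28.99636364]
[267  13  12  31 228] [273.00438596  27.18859649]
[  15   14   94   51 4324] [61.80226642 39.61794635]
[346  42  15  16  65] [350.90769231  47.38461538]
```

```bash
python3 -m crank '{"linear":[[0.012,0.025,-0.1],[0.012,0.025,-0.25],[0.012,0.025,-0.4],[0.012,0.025,-0.49],[0.012,0.025,-0.49]],"delta_rot":[[0,0,0],[0,0,0],[0,0,0],[0,0,0],[0,0,0]],"fingers":[1,1,0.6,0.6,0.6]}' 20
python3 -m crank '{"linear":[[0,0,0],[0,0,0],[0,0,0],[0,0,0],[0,0,0]],"delta_rot":[[0,0,0],[0,0,0],[0,0,0],[0,0,0],[0,0,0]],"fingers":[0.35,0.3,0.25,0.2,0.2]}' 20
```

```text
clock: 3.05
position: [0.5164, -0.0341, 0.1224]
tool_rot: [-3.141, 0.004, 0.256]
force: [-0.6, 0.1, 1.0]
grip_width: 0.0684
finger_force: 0.0
clock: 3.55
position: [0.5188, -0.034, 0.126]
tool_rot: [3.142, -0.002, 0.254]
force: [-1.1, 2.0, 9.2]
grip_width: 0.0512
finger_force: 7.2
```

```bash
python3 -m crank '{"linear":[[0,0,0],[0,0,0],[0,0,0]],"delta_rot":[[0,0,0],[0,0,0],[0,0,0]],"fingers":[0.17,0.15,0.15]}' 20
python3 -m crank '{"linear":[[0,0,0.02],[0,0,0.1],[0,0,0.2],[0,0,0.2]],"delta_rot":[[0,0,0],[0,0,0],[0,0,0],[0,0,0]],"fingers":[0.15,0.15,0.15,0.15]}'
python3 -c "
from h import *
f=cam('wrist','w4.png');np.savez('w4.npz',**f)
g=cam('side');np.savez('s4.npz',**g)
h=cam('scene');np.savez('c4.npz',**h)
def cr(i,x,y,w,h): return cv2.resize(i[y:y+h,x:x+w],(400,300),interpolation=cv2.INTER_CUBIC)
w=f['image'][:,:,::-1]
cv2.imwrite('pics/c4.png',np.vstack([np.hstack([cr(w,176,90,160,120),cr(w,200,150,112,84)]),np.hstack([cr(g['image'][:,:,::-1],190,120,120,90),cr(h['image'][:,:,::-1],190,140,120,90)])]))"
```

```text
clock: 3.85
position: [0.519, -0.0339, 0.126]
tool_rot: [3.142, -0.003, 0.254]
force: [0.1, 1.6, 8.0]
grip_width: 0.0496
finger_force: 7.3
clock: 4.25
position: [0.5193, -0.0344, 0.1778]
tool_rot: [3.141, -0.004, 0.254]
force: [0.9, -0.9, -2.5]
grip_width: 0.049
finger_force: 5.3
```

View pics/c4.png

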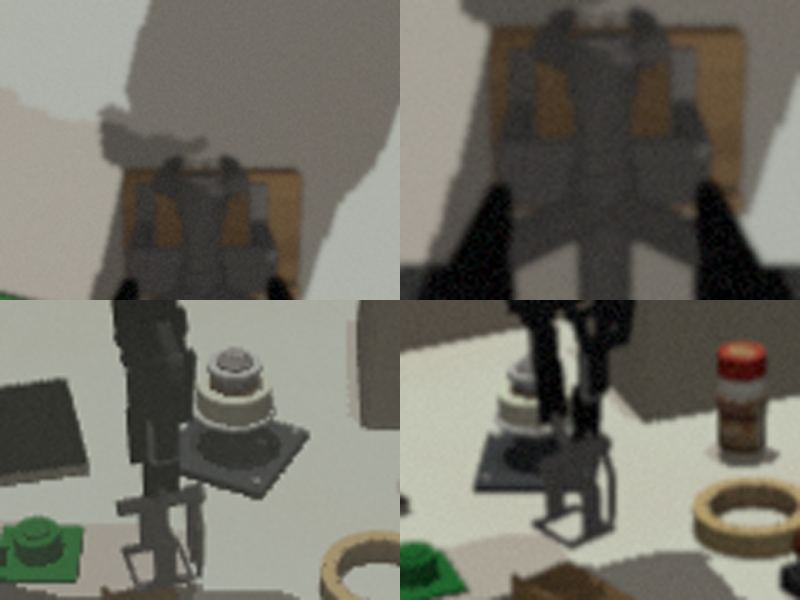

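Pliers lifted. The wrist view shows them centred between the fingers with the foot level. Carrying them above the ring, turned to its yaw.

```bash
python3 -m crank '{"linear":[[-0.02,-0.1,0],[-0.05,-0.25,0],[-0.08,-0.4,0],[-0.1,-0.55,0],[-0.102,-0.66,0]],"delta_rot":[[0,0,-0.2],[0,0,-0.4],[0,0,-0.6],[0,0,-0.8],[0,0,-1]],"fingers":[0.12,0.12,0.12,0.12,0.12]}'
python3 -m crank '{"linear":[[0,0,0],[0,0,0],[0,0,0],[0,0,0],[0,0,0]],"delta_rot":[[0,0,-0.2],[0,0,-0.4],[0,0,-0.62],[0,0,-0.62],[0,0,-0.62]],"fingers":[0.12,0.12,0.12,0.12,0.12]}'
python3 -c "
from h import *
print(observe()['qpos'])
f=cam('wrist','w5.png');np.savez('w5.npz',**f)
g=cam('side');np.savez('s5.npz',**g)
h=cam('scene');np.savez('c5.npz',**h)
def cr(i,x,y,w,h): return cv2.resize(i[y:y+h,x:x+w],(400,300),interpolation=cv2.INTER_CUBIC)
w=f['image'][:,:,::-1]
cv2.imwrite('pics/c5.png',np.vstack([np.hstack([cr(w,176,90,160,120),cr(w,200,120,120,90)]),np.hstack([cr(g['image'][:,:,::-1],180,200,104,78),cr(h['image'][:,:,::-1],210,190,104,78)])]))"
```

```text
clock: 4.9
position: [0.4911, -0.2016, 0.1741]
tool_rot: [3.141, 0.001, -0.276]
force: [0.6, -0.3, -1.2]
grip_width: 0.048
finger_force: 5.5
clock: 5.4
position: [0.4922, -0.199, 0.1742]
tool_rot: [3.141, 0.001, -0.591]
force: [0.3, -0.6, -2.2]
grip_width: 0.0478
finger_force: 5.5
[-0.06462774  0.47439226  0.45801688  1.91316599 -0.27998773  0.81771541
 -1.61829897]
```

View pics/c5.png

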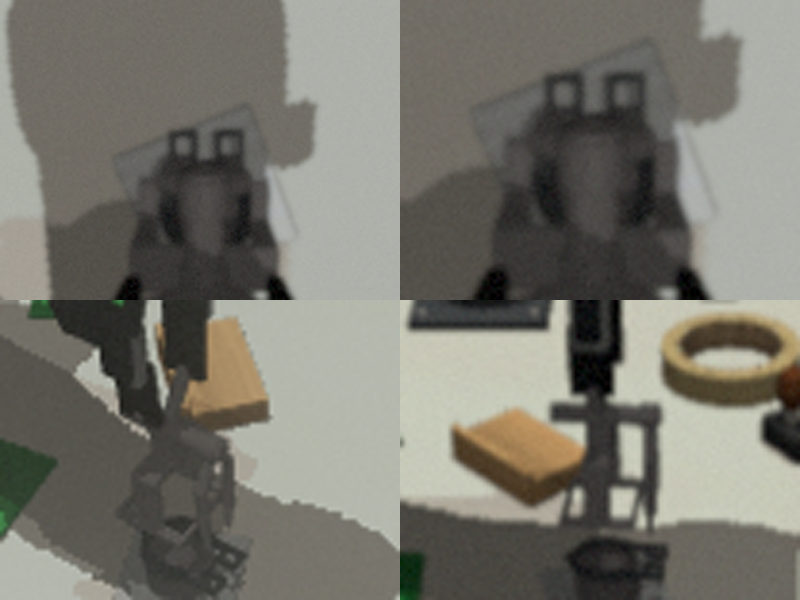

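The holes show clearly at wrist crop (563,92) and (627,92), level with each other, so the yaw matches. Next I'll compute the offsets and find the tips in the scene views.

```bash
cat > rel.py <<'E'
from h import *
def frame(o):
    y=o['tool_rot'][2]; ex=np.array([np.cos(y),np.sin(y),0]);return o['position'],ex,np.array([-ex[1],ex[0],0])
E
python3 - <<'E'
from rel import *
o=observe();t,ex,ey=frame(o);print(t,o['tool_rot'])
f=dict(np.load('w5.npz'));S=dict(np.load('s5.npz'));C=dict(np.load('c5.npz'))
L=onz(f,248.9,147.6,.032);Rr=onz(f,268.1,147.6,.032)
for P in(L,Rr):print('lug rel',(P-t)@ex*1e3,(P-t)@ey*1e3,P)
T=lambda x,y,z:t+ex*x+ey*y+np.array([0,0,z-.106])
pts=[T(.029,.0105,-.0117),T(.029,-.0105,-.0117),T(.022,.025,0),T(.022,-.025,0),T(.029,.0105,.05),T(.029,-.0105,.05),T(-.022,-.025,0),T(-.022,.025,0)]
for nm,F,x0,y0,s,cx,cy in(('w',f,200,120,10/3,400,0),('S',S,180,200,400/104,0,300),('C',C,210,190,400/104,400,300)):
    p=proj(F,pts);print(nm,((p-[x0,y0])*s+[cx,cy]).round().tolist())
E
```

```text
[ 0.49236992 -0.19924088  0.17460909] [ 3.14155163e+00  2.97919092e-04 -5.92125414e-01]
lug rel 31.365003350121615 8.624545444761582 [ 0.52320881 -0.20959023  0.032     ]
lug rel 31.386152219177227 -11.921728538832324 [ 0.51175895 -0.22665044  0.032     ]
w [[554.0, 110.0], [625.0, 111.0], [502.0, 141.0], [678.0, 141.0], [544.0, 149.0], [635.0, 149.0], [674.0, 287.0], [506.0, 287.0]]
S [[227.0, 522.0], [206.0, 547.0], [231.0, 486.0], [179.0, 547.0], [224.0, 447.0], [201.0, 473.0], [114.0, 512.0], [167.0, 455.0]]
C [[651.0, 509.0], [647.0, 529.0], [641.0, 479.0], [631.0, 526.0], [650.0, 419.0], [646.0, 438.0], [555.0, 521.0], [568.0, 475.0]]
```

```bash
python3 - <<'E'
from h import *
f=dict(np.load('w5.npz'));g=cv2.cvtColor(f['image'],cv2.COLOR_RGB2GRAY)
print('cols',list(range(226,292,1)))
for v in range(138,206,3): print(v,' '.join('%2d'%(x//2) for x in g[v,226:292]))
E
```

```text
cols [226, 227, 228, 229, 230, 231, 232, 233, 234, 235, 236, 237, 238, 239, 240, 241, 242, 243, 244, 245, 246, 247, 248, 249, 250, 251, 252, 253, 254, 255, 256, 257, 258, 259, 260, 261, 262, 263, 264, 265, 266, 267, 268, 269, 270, 271, 272, 273, 274, 275, 276, 277, 278, 279, 280, 281, 282, 283, 284, 285, 286, 287, 288, 289, 290, 291]
138 53 54 55 54 53 55 54 55 55 54 55 53 54 53 55 54 54 53 54 54 55 55 55 55 55 53 53 53 52 50 50 49 47 48 49 49 50 52 51 51 52 52 52 52 53 52 51 51 50 50 48 48 48 51 54 53 55 56 55 56 55 54 56 54 54 55
141 54 55 53 53 55 55 55 54 55 54 54 54 54 55 55 53 53 50 48 46 49 47 42 41 38 39 37 37 42 46 51 52 52 53 51 48 43 43 42 40 39 41 39 41 39 41 40 45 48 50 52 50 48 50 52 54 54 55 55 55 54 53 55 56 53 54
144 54 55 55 55 54 55 54 54 55 53 54 53 52 50 50 47 44 35 27 27 26 30 34 32 31 27 25 25 31 42 50 49 50 48 42 34 27 25 26 30 34 33 31 29 29 28 27 37 47 52 52 54 51 50 50 53 53 55 54 55 56 55 55 54 55 55
147 54 53 54 54 52 51 51 48 45 45 47 46 48 50 50 50 46 37 29 29 41 48 51 52 49 42 35 26 29 41 48 51 49 49 43 35 30 27 38 46 50 47 44 38 38 32 29 39 45 50 51 5
[... 3181 characters left out ...]
7 25 25 23 24 25 25 25 29 29 28 29 27 27 26 28 27 27 27 29 34 37 39 40 41 39 46 58 72 78 80 83
198 38 34 29 29 28 27 28 28 28 26 27 27 27 26 28 27 29 26 25 27 28 24 23 24 23 25 24 26 27 25 26 26 27 26 26 25 23 23 23 24 24 24 29 27 28 28 28 27 29 27 28 27 27 28 28 31 29 31 30 31 42 58 71 77 82 84
201 19 13 10  9 10 16 22 27 26 28 28 28 26 27 27 28 29 28 28 27 28 27 24 24 24 25 24 22 26 28 26 27 27 27 26 26 24 26 25 24 21 24 27 26 27 28 28 26 28 27 28 28 28 28 28 27 23 17 10 12 14 25 41 60 75 82
204  7  0  9  2  1  6 15 23 26 27 28 27 30 26 27 27 27 27 26 25 26 24 23 22 23 23 25 25 27 24 29 27 26 27 26 24 23 24 24 24 23 23 24 26 24 24 27 26 29 26 27 28 27 28 26 25 19  8  5  0  4  7 11 23 49 70
```

Measured: the lugs sit 1.2 mm to the -y side of the pliers, and x and yaw agree. Correcting and descending.

```bash
python3 -m crank '{"linear":[[-0.0027,-0.004,-0.03],[-0.0027,-0.004,-0.07],[-0.0027,-0.004,-0.09],[-0.0027,-0.004,-0.09]],"delta_rot":[[0,0,0],[0,0,0],[0,0,0],[0,0,0]],"fingers":[0.12,0.12,0.12,0.12]}'
python3 -m crank '{"linear":[[0,0,-0.015],[0,0,-0.03],[0,0,-0.03]],"delta_rot":[[0,0,0],[0,0,0],[0,0,0]],"fingers":[0.12,0.12,0.12]}'
python3 -m crank '{"linear":[[0,0,-0.008],[0,0,-0.016],[0,0,-0.016]],"delta_rot":[[0,0,0],[0,0,0],[0,0,0]],"fingers":[0.12,0.12,0.12]}'
```

```text
clock: 5.95
position: [0.4913, -0.2001, 0.1512]
tool_rot: [3.141, 0.002, -0.594]
force: [0.0, 0.2, -1.6]
grip_width: 0.0477
finger_force: 5.5
clock: 6.25
position: [0.4917, -0.2001, 0.1444]
tool_rot: [3.141, 0.0, -0.594]
force: [0.7, 0.0, -1.5]
grip_width: 0.0477
finger_force: 5.5
clock: 6.55
position: [0.4917, -0.2002, 0.1406]
tool_rot: [3.142, 0.0, -0.594]
force: [0.4, -0.1, -1.5]
grip_width: 0.0477
finger_force: 5.5
```

The tips passed the ring's top level with no contact, so they are in the holes. Easing the foot onto the ring.

```bash
python3 -m crank '{"linear":[[0,0,-0.004],[0,0,-0.008],[0,0,-0.008]],"delta_rot":[[0,0,0],[0,0,0],[0,0,0]],"fingers":[0.12,0.12,0.12]}'
python3 -m crank '{"linear":[[0,0,-0.003],[0,0,-0.006],[0,0,-0.006]],"delta_rot":[[0,0,0],[0,0,0],[0,0,0]],"fingers":[0.12,0.12,0.12]}'
```

```text
clock: 6.85
position: [0.4926, -0.2007, 0.1394]
tool_rot: [-3.141, -0.002, -0.594]
force: [1.2, -0.7, 4.8]
grip_width: 0.0482
finger_force: 7.0
clock: 7.15
position: [0.4928, -0.2008, 0.1381]
tool_rot: [-3.141, -0.002, -0.595]
force: [0.9, -1.0, 9.7]
grip_width: 0.0478
finger_force: 7.6
```

```bash
python3 -m crank '{"linear":[[0,0,0.003],[0,0,0.005],[0,0,0.007],[0,0,0.009],[0,0,0.009]],"delta_rot":[[0,0,0],[0,0,0],[0,0,0],[0,0,0],[0,0,0]],"fingers":[0.03,-0.07,-0.17,-0.27,-0.33]}' 40
python3 -m crank '{"linear":[[0,0,0],[0,0,0],[0,0,0]],"delta_rot":[[0,0,0],[0,0,0],[0,0,0]],"fingers":[-0.36,-0.36,-0.36]}' 40
```

```text
clock: 7.65
position: [0.4938, -0.2015, 0.1415]
tool_rot: [-3.14, -0.005, -0.595]
force: [-0.1, -2.5, 28.5]
grip_width: 0.0295
finger_force: 28.2
clock: 7.95
position: [0.4939, -0.2016, 0.1417]
tool_rot: [-3.14, -0.005, -0.595]
force: [-0.5, -2.4, 30.6]
grip_width: 0.0278
finger_force: 25.9
```

```bash
python3 -m crank '{"linear":[[0,0,0.008],[0,0,0.016],[0,0,0.016]],"delta_rot":[[0,0,0],[0,0,0],[0,0,0]],"fingers":[-0.36,-0.36,-0.36]}' 40
python3 -m crank '{"linear":[[0,0,0.02],[0,0,0.04],[0,0,0.06],[0,0,0.06]],"delta_rot":[[0,0,0],[0,0,0],[0,0,0],[0,0,0]],"fingers":[-0.36,-0.36,-0.36,-0.36]}' 40
```

```text
clock: 8.25
position: [0.4918, -0.2002, 0.1436]
tool_rot: [-3.141, 0.0, -0.594]
force: [-0.9, 1.1, -3.1]
grip_width: 0.0274
finger_force: 17.0
clock: 8.65
position: [0.4922, -0.2004, 0.1593]
tool_rot: [-3.141, -0.001, -0.594]
force: [1.3, -0.0, -1.8]
grip_width: 0.0278
finger_force: 17.0
```

```bash
python3 -m crank '{"linear":[[0,0,0.04],[0,0,0.08],[0,0,0.12],[0,0,0.12],[0,0,0.12]],"delta_rot":[[0,0,0],[0,0,0],[0,0,0],[0,0,0],[0,0,0]],"fingers":[-0.39,-0.42,-0.45,-0.45,-0.45]}' 40
python3 -c "
from h import *
f=cam('wrist','w6.png');np.savez('w6.npz',**f)
g=cam('side');np.savez('s6.npz',**g)
h=cam('scene');np.savez('c6.npz',**h)
def cr(i,x,y,w,h): return cv2.resize(i[y:y+h,x:x+w],(400,300),interpolation=cv2.INTER_CUBIC)
w=f['image'][:,:,::-1]
cv2.imwrite('pics/c6.png',np.vstack([np.hstack([cr(w,186,100,140,105),cr(w,216,120,80,60)]),np.hstack([cr(g['image'][:,:,::-1],180,180,104,78),cr(h['image'][:,:,::-1],210,170,104,78)])]))"
```

```text
clock: 9.15
position: [0.4919, -0.2002, 0.1888]
tool_rot: [-3.141, -0.0, -0.594]
force: [0.4, -0.0, -2.1]
grip_width: 0.0249
finger_force: 40.3
```

View pics/c6.png

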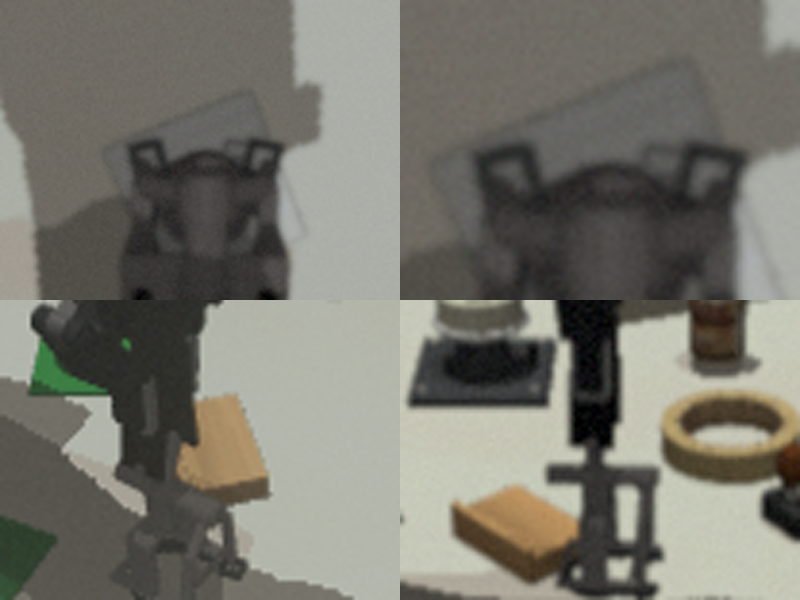

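The ring hangs spread on the tips, with wide lugs at wrist crop (508,170) and (718,170), and the grip is against the stop at 40 N. Carrying it gently towards the stand and stopping 80 mm short to measure.

```bash
python3 -m crank '{"linear":[[0.0,0.02,0.08],[0.01,0.08,0.18],[0.02,0.18,0.28],[0.03,0.3,0.32],[0.04,0.42,0.32]],"delta_rot":[[0,0,0.05],[0,0,0.15],[0,0,0.35],[0,0,0.55],[0,0,0.75]],"fingers":[-0.45,-0.45,-0.45,-0.45,-0.45]}' 40
python3 -m crank '{"linear":[[0.01,0.12,0],[0.02,0.24,0],[0.03,0.36,0],[0.036,0.48,0],[0.036,0.6,0]],"delta_rot":[[0,0,0.2],[0,0,0.4],[0,0,0.55],[0,0,0.7],[0,0,0.8]],"fingers":[-0.45,-0.45,-0.45,-0.45,-0.45]}' 40
python3 -m crank '{"linear":[[0,0.12,0],[0,0.24,0],[0,0.36,0],[0,0.45,0],[0,0.51,0]],"delta_rot":[[0,0,0.07],[0,0,0.07],[0,0,0.07],[0,0,0.07],[0,0,0.07]],"fingers":[-0.45,-0.45,-0.45,-0.45,-0.45]}' 40
python3 -m crank '{"linear":[[0,0.01,0],[0,0.02,0],[0,0.02,0],[0,0.02,0]],"delta_rot":[[0,0,0],[0,0,0],[0,0,0],[0,0,0]],"fingers":[-0.45,-0.45,-0.45,-0.45]}' 40
python3 - <<'E'
from rel import *
f=cam('wrist','w7.png');np.savez('w7.npz',**f)
g=cam('side');np.savez('s7.npz',**g)
h=cam('scene');np.savez('c7.npz',**h)
o=observe();print(o['qpos'],f['xyz']);np.savez('o7.npz',t=o['position'],rot=o['tool_rot'])
print(proj(f,[[.588,.208,.106],[.588,.208,.0],[.588,.208,.095]]))
S=dict(np.load('side0.npz'))
print('box',onz(S,465*.64,235*.64,0),proj(S,[[.662,.24,z] for z in(.1,.15,.2)])/.64)
def cr(i,x,y,w,h): return cv2.resize(i[y:y+h,x:x+w],(w*600//h,600),interpolation=cv2.INTER_CUBIC)
u,v=proj(f,[[.588,.208,.1]])[0].astype(int)
print(u,v);cv2.imwrite('pics/c7.png',cr(f['image'][:,:,::-1],u-80,max(v-60,0),160,120))
E
```

```text
clock: 9.8
position: [0.5023, -0.0944, 0.2698]
tool_rot: [-3.141, -0.002, -0.198]
force: [1.0, -0.3, -2.8]
grip_width: 0.0251
finger_force: 40.3
clock: 10.3
position: [0.5107, 0.0559, 0.2682]
tool_rot: [-3.142, 0.0, 0.22]
force: [0.5, -1.2, -1.5]
grip_width: 0.0251
finger_force: 40.3
clock: 10.8
position: [0.5104, 0.1839, 0.2681]
tool_rot: [-3.141, 0.001, 0.255]
force: [0.0, -0.1, -1.5]
grip_width: 0.0251
finger_force: 40.3
clock: 11.2
position: [0.511, 0.1862, 0.2686]
tool_rot: [3.141, -0.0, 0.253]
force: [-0.7, -0.3, -2.1]
grip_width: 0.0251
finger_force: 40.3
[-0.60590322  0.3475038   0.19287272  1.76780381 -0.07598922  1.03344099
 -1.70304035] [0.57627127 0.20321757 0.41914502]
[[255.56444822 101.56289896]
 [255.95937436 104.54259029]
 [255.61755038 101.96347531]]
box [0.7153924  0.28653062 0.        ] [[444.84412135 205.84015394]
 [446.29887378 182.91304698]
 [447.83561661 158.58872748]]
255 101
```

The camera is almost straight above the stand, so I'll fit its circles numerically.

```bash
python3 - <<'E'
from rel import *
f=dict(np.load('w7.npz'));g=cv2.cvtColor(f['image'],cv2.COLOR_RGB2GRAY)
u0,v0=205,50;s=6
c=cv2.GaussianBlur(cv2.resize(g[v0:v0+105,u0:u0+105],None,fx=s,fy=s,interpolation=cv2.INTER_CUBIC),(0,0),4)
for a,b in((30,55),(55,85),(85,110),(110,140),(140,170),(170,215),(215,260)):
    r=cv2.HoughCircles(c,cv2.HOUGH_GRADIENT_ALT,1,20,param1=60,param2=.6,minRadius=a,maxRadius=b)
    if r is not None:
        for x,y,q in r.reshape(-1,3)[:4]:
            U,V=u0+(x-2.5)/s,v0+(y-2.5)/s
            print((a,b),'px %.1f %.1f r %.1f'%(U,V,q/s),onz(f,U,V,.1).round(4),'d if z=.1 mm',2e3*q/s*(f['xyz'][2]-.1)/273)
print('row'); 
for v in(85,101,117): print(v,' '.join('%d'%x for x in g[v,205:310]))
print('col',' '.join('%d'%x for x in g[50:155,256]))
E
```

```text
row
85 182 182 182 183 184 183 182 182 182 183 181 184 184 182 182 183 182 177 173 153 123 96 89 81 85 85 87 87 103 124 138 136 119 117 118 115 117 115 118 120 116 115 114 113 110 112 111 113 111 110 113 114 114 112 113 110 109 114 113 114 114 110 113 113 110 112 116 113 115 113 116 114 113 106 90 65 42 42 41 45 46 43 46 44 56 71 92 105 111 115 117 115 115 115 117 112 116 118 116 116 113 116 114 116 116
101 183 183 183 181 176 164 136 108 89 86 87 88 83 87 85 86 86 86 87 86 89 102 130 157 160 143 126 119 117 113 110 105 107 109 115 115 110 110 100 84 73 66 63 67 70 87 90 95 94 93 92 95 95 95 91 95 95 93 94 86 77 74 70 72 80 87 105 111 118 112 114 114 111 112 114 115 114 113 115 113 109 88 70 52 44 46 47 43 46 44 47 47 45 47 48 53 47 52 44 52 61 80 99 111 112
117 182 182 182 183 180 179 168 154 130 108 88 86 88 87 85 84 86 88 86 90 85 85 87 100 130 157 161 150 132 124 120 118 110 101 93 100 106 111 113 110 111 108 104 96 87 81 75 74 67 65 65 62 67 64 62 66 71 70 79 87 94 106 112 114 117 113 113 114 110 111 107 110 113 117 113 115 112 113 110 97 77 59 45 44 47 45 47 48 48 48 45 46 50 62 84 103 113 113 114 113 115 116 115 113 114
col 176 155 121 90 81 81 85 101 129 146 157 160 159 145 121 93 83 81 80 80 84 81 82 90 117 141 147 129 115 113 117 112 109 111 111 114 116 114 115 107 96 83 72 73 71 72 81 89 93 93 95 95 93 91 95 93 94 89 93 92 92 91 88 76 69 64 62 62 71 90 103 111 111 115 112 111 107 110 116 117 120 119 114 112 112 103 90 60 34 36 37 39 33 32 24 25 33 33 37 43 45 40 34 30 34
```

```bash
python3 - <<'E'
from rel import *
from scipy.ndimage import map_coordinates
f=dict(np.load('w7.npz'));g=cv2.cvtColor(f['image'],cv2.COLOR_RGB2GRAY).astype(float)
th=np.radians(np.arange(0,360,6))
o=np.load('o7.npz');t=o['t'];y=o['rot'][2];ex=np.array([np.cos(y),np.sin(y),0]);ey=np.array([-ex[1],ex[0],0])
for nm,r0,r1,sg,z in(('top',4,10,-1,.106),('spindle',10,17,1,.1),('collar',18,24,-1,.095),('disc',26,34,0,.065)):
    c=np.array([257.,102.])
    for it in range(3):
        rr=np.arange(r0,r1,.2);X=c[0]+np.outer(np.cos(th),rr);Y=c[1]+np.outer(np.sin(th),rr)
        P=map_coordinates(cv2.GaussianBlur(g,(0,0),.7),[Y,X],order=1)
        D=np.gradient(P,axis=1); D=np.abs(D) if sg==0 else D*sg
        k=D.argmax(1);ok=D.max(1)>1.0
        pt=np.c_[X[np.arange(len(th)),k],Y[np.arange(len(th)),k]][ok]
        for _ in range(4):
            A=np.c_[2*pt,np.ones(len(pt))];s=np.linalg.lstsq(A,(pt**2).sum(1),rcond=None)[0];R0=np.sqrt(s[2]+s[0]**2+s[1]**2)
            e=np.abs(np.hypot(*(pt-s[:2]).T)-R0);pt=pt[e<max(.6,1.5*np.median(e))]
        c=s[:2]
    W=onz(f,*c,z); print(nm,c.round(2),'r %.2f n %d'%(R0,len(pt)),W.round(4),'rel %.2f %.2f mm'%((W-t)@ex*1e3,(W-t)@ey*1e3),'d@z %.1f'%(2e3*R0*(f['xyz'][2]-z)/273), 'med e %.2f'%np.median(e))
# heights by collinearity between views
S=dict(np.load('s7.npz'));C=dict(np.load('c7.npz'))
for z in(.097,.106,.115): print(z,proj(S,[[.588,.208,z]]),proj(C,[[.588,.208,z]]))
E
```

```text
top [256.87 104.68] r 8.13 n 55 [0.5851 0.2058 0.106 ] rel 76.66 -0.06 mm d@z 18.6 med e 0.15
spindle [256.98 104.8 ] r 14.05 n 54 [0.5852 0.2057 0.1   ] rel 76.70 -0.18 mm d@z 32.9 med e 0.17
collar [0. 0.] r 0.00 n 0 [0.6326 0.5212 0.095 ] rel 201.61 293.45 mm d@z 0.0 med e nan
disc [256.8  105.49] r 30.61 n 55 [0.5853 0.206  0.065 ] rel 76.88 0.06 mm d@z 79.4 med e 0.21
0.097 [[260.95113668 138.50032983]] [[230.01984443 159.77488514]]
0.106 [[260.99046063 135.89530312]] [[229.86433278 156.99332141]]
0.115 [[261.03018697 133.26209866]] [[229.70815524 154.19641169]]
  return _methods._mean(a, axis=axis, dtype=dtype,
  ret = ret.dtype.type(ret / rcount)
```

```bash
python3 - <<'E'
from h import *
for n,v0,v1 in(('w6',147,166),('w7',131,172)):
    f=dict(np.load(n+'.npz'));g=cv2.cvtColor(f['image'],cv2.COLOR_RGB2GRAY)
    print(n,'u 224..293')
    for v in range(v0,v1,2): print(v,' '.join('%d'%(x//2) for x in g[v,224:294]))
E
```

```text
w6 u 224..293
147 53 53 53 52 51 51 50 48 47 45 46 45 45 45 45 43 44 46 48 49 50 52 51 50 51 51 50 50 50 49 49 51 50 52 51 51 50 52 51 51 51 48 50 49 49 49 50 50 46 46 44 45 45 46 45 45 47 52 54 53 54 53 54 52 54 53 54 53 53 54
149 52 49 49 47 46 45 44 43 40 38 37 34 30 28 27 26 25 29 35 43 50 50 49 50 49 50 50 50 50 52 52 51 51 51 52 51 52 51 51 48 45 40 37 39 40 39 40 40 36 29 24 24 26 27 29 31 35 37 41 43 46 50 52 53 55 57 58 57 57 60
151 47 46 47 48 48 43 38 29 23 23 21 22 23 24 26 26 24 20 26 38 46 51 49 48 49 51 49 49 49 50 48 48 46 47 45 46 46 47 47 45 41 38 44 45 43 43 42 39 30 23 22 27 29 29 26 27 25 23 22 25 30 42 51 59 64 70 76 77 77 80
153 48 49 50 51 50 47 40 31 20 25 30 35 39 41 44 41 32 23 23 31 41 49 50 50 50 47 45 40 34 31 30 25 25 24 25 26 29 28 29 30 34 37 41 43 44 44 43 35 27 23 31 40 46 47 47 44 39 35 25 26 39 55 70 77 82 83 85 86 85 86
155 49 50 50 49 48 46 44 33 24 24 25 29 32 37 41 39 36 28 20 25 36 43 42 39 33 30 25 23 20 21 24 24 27 30 29 30 29 25 26 25 26 24 27 30 32 33 32 27 23 24 36 44 48 46 41 38 37 30 26 36 57 74 82 85 85 86 86 86 86 86
157 48 48 48 49 
[... 4861 characters left out ...]
3 33 34 35 34 35 33 37 39 45 51 55 57 57 57 58 56 57 58 57
167 83 84 84 83 84 82 81 72 55 37 29 26 25 26 25 26 25 28 25 26 25 26 26 25 25 24 26 28 29 30 30 27 29 31 32 31 34 34 33 34 36 35 33 32 32 34 35 35 33 35 33 35 34 34 34 35 37 40 44 47 51 55 56 56 57 57 56 58 57 56
169 84 83 83 83 84 83 81 71 56 38 31 29 27 26 25 28 34 40 37 34 32 28 27 24 24 26 26 30 27 28 28 28 27 32 30 29 31 29 32 33 36 34 33 33 31 35 33 34 35 35 35 35 34 34 37 38 40 43 43 47 50 55 57 58 57 56 58 58 56 59
171 84 83 84 83 83 82 80 71 55 38 33 28 29 29 31 38 55 65 69 70 68 65 58 43 32 26 24 28 28 30 30 27 30 30 28 30 29 30 34 36 36 36 33 34 39 42 45 50 51 49 47 40 36 37 41 43 42 44 44 47 51 56 57 57 56 57 57 58 57 58
```

```bash
python3 - <<'E'
from rel import *
o=np.load('o7.npz');t=o['t'];y=o['rot'][2];ex=np.array([np.cos(y),np.sin(y),0]);ey=np.array([-ex[1],ex[0],0])
f=dict(np.load('w7.npz'))
for off in(.106,.110,.112):
    z=t[2]-off
    for v in(154.5,155.5):
        W=onz(f,257.4,v,z);print(off,v,'lug rel %.2f %.2f'%((W-t)@ex*1e3,(W-t)@ey*1e3))
    for u,v in((231.3,163),(282.5,163),(257,162)):
        W=onz(f,u,v,z);print('  foot',(W-t)@ex*1e3,(W-t)@ey*1e3)
    L=onz(f,232,153,z);R_=onz(f,282.5,153,z);print('  lugspan',np.linalg.norm(L-R_)*1e3)
E
```

```text
0.106 154.5 lug rel 29.67 -0.55
0.106 155.5 lug rel 28.72 -0.55
  foot 21.585973124554446 24.298351804782914
  foot 21.53214788066264 -24.4270372610073
  foot 22.5067199436388 -0.16159054553898425
  lugspan 47.610227252749716
0.11 154.5 lug rel 29.08 -0.55
0.11 155.5 lug rel 28.11 -0.55
  foot 20.871221401144325 24.682212434125024
  foot 20.816556862424246 -24.802949632026237
  foot 21.806325387748984 -0.1591327976201501
  lugspan 48.3526115805352
0.112 154.5 lug rel 28.78 -0.55
0.112 155.5 lug rel 27.81 -0.55
  foot 20.51384553943932 24.874142748796046
  foot 20.458761353305043 -24.99090581753572
  foot 21.45612810980407 -0.15790392366076073
  lugspan 48.72380374442794
```

The ring centre is within about 1 mm of the plan, and the stand axis is 76.7 mm ahead (the circle fits agree). Moving over the axis and lowering to just above the tip.

```bash
python3 -m crank '{"linear":[[0.05,0.013,0],[0.13,0.034,0],[0.22,0.058,0],[0.291,0.0766,0],[0.291,0.0766,0]],"delta_rot":[[0,0,0],[0,0,0],[0,0,0],[0,0,0],[0,0,0]],"fingers":[-0.45,-0.45,-0.45,-0.45,-0.45]}' 40
python3 -m crank '{"linear":[[0,0,-0.03],[0,0,-0.08],[0,0,-0.12],[0,0,-0.14],[0,0,-0.14]],"delta_rot":[[0,0,0],[0,0,0],[0,0,0],[0,0,0],[0,0,0]],"fingers":[-0.45,-0.45,-0.45,-0.45,-0.45]}' 40
```

```text
clock: 11.85
position: [0.585, 0.2064, 0.2679]
tool_rot: [3.141, -0.0, 0.253]
force: [-0.3, -0.2, -2.7]
grip_width: 0.0251
finger_force: 40.2
clock: 12.35
position: [0.583, 0.2062, 0.2326]
tool_rot: [3.141, 0.001, 0.254]
force: [0.8, -0.7, -1.1]
grip_width: 0.0251
finger_force: 40.3
```

```bash
python3 - <<'E'
from rel import *
f=cam('wrist','w8.png');np.savez('w8.npz',**f)
g=cam('side');np.savez('s8.npz',**g)
h=cam('scene');np.savez('c8.npz',**h)
o=observe();t,ex,ey=frame(o);print(t,o['tool_rot'],'stand rel',(np.array([.5852,.2058,0])-t)@ex*1e3,(np.array([.5852,.2058,0])-t)@ey*1e3)
E
```

```text
[0.58370646 0.20641721 0.23387471] [-3.14152912e+00 -5.07523423e-04  2.53906459e-01] stand rel 1.2906229161318852 -0.9725813126822842
```

```bash
python3 -m crank '{"linear":[[0,-0.002,-0.01],[0,-0.002,-0.02],[0,-0.002,-0.03],[0,-0.002,-0.04],[0,-0.002,-0.04]],"delta_rot":[[0,0,0],[0,0,0],[0,0,0],[0,0,0],[0,0,0]],"fingers":[-0.45,-0.45,-0.45,-0.45,-0.45]}' 40
python3 -m crank '{"linear":[[0,0,-0.008],[0,0,-0.016],[0,0,-0.02],[0,0,-0.02]],"delta_rot":[[0,0,0],[0,0,0],[0,0,0],[0,0,0]],"fingers":[-0.45,-0.45,-0.45,-0.45]}' 40
```

```text
clock: 13.0
position: [0.5834, 0.2059, 0.2231]
tool_rot: [3.142, 0.001, 0.254]
force: [0.7, -0.0, -3.1]
grip_width: 0.0255
finger_force: 40.3
clock: 13.4
position: [0.5835, 0.2058, 0.2184]
tool_rot: [3.142, 0.0, 0.254]
force: [0.2, 0.1, -2.7]
grip_width: 0.0249
finger_force: 40.3
```

```bash
python3 -m crank '{"linear":[[0,0,-0.006],[0,0,-0.012],[0,0,-0.016],[0,0,-0.016]],"delta_rot":[[0,0,0],[0,0,0],[0,0,0],[0,0,0]],"fingers":[-0.45,-0.45,-0.45,-0.45]}' 40
python3 -m crank '{"linear":[[0,0,-0.004],[0,0,-0.008],[0,0,-0.012],[0,0,-0.012]],"delta_rot":[[0,0,0],[0,0,0],[0,0,0],[0,0,0]],"fingers":[-0.45,-0.45,-0.45,-0.45]}' 40
```

```text
clock: 13.8
position: [0.5836, 0.2059, 0.2144]
tool_rot: [-3.142, 0.0, 0.254]
force: [-0.4, 0.1, -1.8]
grip_width: 0.025
finger_force: 40.6
clock: 14.2
position: [0.5836, 0.2059, 0.2115]
tool_rot: [-3.142, -0.0, 0.254]
force: [0.7, 0.2, -0.0]
grip_width: 0.0251
finger_force: 41.1
```

```bash
for i in 1 2 3; do python3 -m crank '{"linear":[[0,0,-0.003],[0,0,-0.006],[0,0,-0.008],[0,0,-0.008]],"delta_rot":[[0,0,0],[0,0,0],[0,0,0],[0,0,0]],"fingers":[-0.45,-0.45,-0.45,-0.45]}' 40 | grep -E "pos|force|rot"; done
```

```text
position: [0.5836, 0.2059, 0.2095]
tool_rot: [-3.142, -0.0, 0.254]
force: [0.2, 1.0, 2.0]
finger_force: 41.2
position: [0.5836, 0.2059, 0.2075]
tool_rot: [-3.142, -0.0, 0.254]
force: [0.1, -0.1, 2.0]
finger_force: 41.3
position: [0.5838, 0.2059, 0.2058]
tool_rot: [-3.141, -0.001, 0.254]
force: [1.1, 0.7, 6.0]
finger_force: 41.7
```

```bash
for i in 1 2; do python3 -m crank '{"linear":[[0,0,-0.002],[0,0,-0.004],[0,0,-0.004]],"delta_rot":[[0,0,0],[0,0,0],[0,0,0]],"fingers":[-0.45,-0.45,-0.45]}' 40 | grep -E "pos|force|rot"; done
```

```text
position: [0.5844, 0.2061, 0.2055]
tool_rot: [-3.141, -0.002, 0.254]
force: [1.8, 0.1, 12.0]
finger_force: 42.1
position: [0.5849, 0.2062, 0.2051]
tool_rot: [-3.141, -0.004, 0.254]
force: [2.5, -0.3, 18.9]
finger_force: 43.1
```

Rigid stop found at TCP z ≈ 0.2055, after about 8 mm of spring travel. Next I'll open the handles gradually, lowering the tool to make up for the pads' swing and keep pressure on the ring.

```bash
python3 -m crank '{"linear":[[0,0,0],[0,0,-0.001],[0,0,-0.002]],"delta_rot":[[0,0,0],[0,0,0],[0,0,0]],"fingers":[-0.4,-0.37,-0.34]}' 40 | grep -E "pos|for|wid"
python3 -m crank '{"linear":[[0,0,-0.001],[0,0,-0.002],[0,0,-0.002]],"delta_rot":[[0,0,0],[0,0,0],[0,0,0]],"fingers":[-0.3,-0.26,-0.26]}' 40| grep -E "pos|for|wid"
```

```text
position: [0.5848, 0.2063, 0.2046]
force: [1.3, 0.4, 21.1]
grip_width: 0.0281
finger_force: 17.8
position: [0.5846, 0.2063, 0.2039]
force: [1.5, -0.0, 16.9]
grip_width: 0.0317
finger_force: 15.6
```

```bash
python3 -m crank '{"linear":[[0,0,-0.001],[0,0,-0.0025],[0,0,-0.004]],"delta_rot":[[0,0,0],[0,0,0],[0,0,0]],"fingers":[-0.2,-0.15,-0.1]}' 40 | grep -E "pos|for|wid"
python3 -m crank '{"linear":[[0,0,-0.001],[0,0,-0.002],[0,0,-0.003]],"delta_rot":[[0,0,0],[0,0,0],[0,0,0]],"fingers":[-0.05,0,0.05]}' 40| grep -E "pos|for|wid"
```

```text
position: [0.584, 0.2061, 0.2023]
force: [0.9, 0.5, 15.9]
grip_width: 0.0385
finger_force: 12.5
position: [0.5836, 0.2057, 0.2008]
force: [0.7, -0.8, 5.3]
grip_width: 0.0451
finger_force: 7.5
```

```bash
python3 -m crank '{"linear":[[0,0,-0.002],[0,0,-0.004],[0,0,-0.004],[0,0,-0.004]],"delta_rot":[[0,0,0],[0,0,0],[0,0,0],[0,0,0]],"fingers":[0.09,0.13,0.13,0.13]}' 40 | grep -E "pos|for|wid"
python3 -m crank '{"linear":[[0,0,0.008],[0,0,0.02],[0,0,0.03],[0,0,0.03]],"delta_rot":[[0,0,0],[0,0,0],[0,0,0],[0,0,0]],"fingers":[0.13,0.13,0.13,0.13]}' 40| grep -E "pos|for|wid"
```

```text
position: [0.5836, 0.2058, 0.1998]
force: [0.4, -0.3, 4.5]
grip_width: 0.0482
finger_force: 6.5
position: [0.5835, 0.206, 0.2075]
force: [0.8, 0.0, -1.0]
grip_width: 0.0483
finger_force: 5.4
```

```bash
python3 -m crank '{"linear":[[0,0,0.01],[0,0,0.03],[0,0,0.05],[0,0,0.05]],"delta_rot":[[0,0,0],[0,0,0],[0,0,0],[0,0,0]],"fingers":[0.13,0.13,0.13,0.13]}' 40| grep -E "pos|for|wid"
python3 -m crank '{"linear":[[0,0,0.05],[0,0,0.12],[-0.08,-0.02,0.18],[-0.2,-0.05,0.2],[-0.28,-0.07,0.2]],"delta_rot":[[0,0,0],[0,0,0],[0,0,0],[0,0,0],[0,0,0]],"fingers":[0.13,0.13,0.13,0.13,0.13]}' 40| grep -E "pos|for|wid|clock"
python3 -m crank '{"linear":[[0,0,0],[0,0,0]],"delta_rot":[[0,0,0],[0,0,0]],"fingers":[0.13,0.13]}' 40| grep -E "pos|for|wid|clock"
python3 - <<'E'
from rel import *
f=cam('wrist','w9.png');g=cam('side');h=cam('scene')
for n,F in(('w9',f),('s9',g),('c9',h)):np.savez(n+'.npz',**F)
def cr(F,w,hh):
    u,v=proj(F,[[.585,.206,.095]])[0].astype(int);v0=max(v-hh//2,0);i=F['image'][:,:,::-1]
    return cv2.resize(i[v0:v0+hh,u-w//2:u+w//2],(400,300),interpolation=cv2.INTER_CUBIC)
cv2.imwrite('pics/c9.png',np.vstack([np.hstack([cr(f,80,60),cr(g,64,48)]),np.hstack([cr(h,64,48),cr(f,160,120)])]))
E
```

```text
position: [0.5839, 0.206, 0.2207]
force: [0.6, 0.5, -2.6]
grip_width: 0.0488
finger_force: 5.4
clock: 18.9
position: [0.5125, 0.188, 0.2713]
force: [-0.2, -0.0, -1.6]
grip_width: 0.0481
finger_force: 5.4
clock: 19.1
position: [0.5139, 0.1886, 0.2707]
force: [-0.5, 0.3, -2.1]
grip_width: 0.0482
finger_force: 5.5
```

View pics/c9.png

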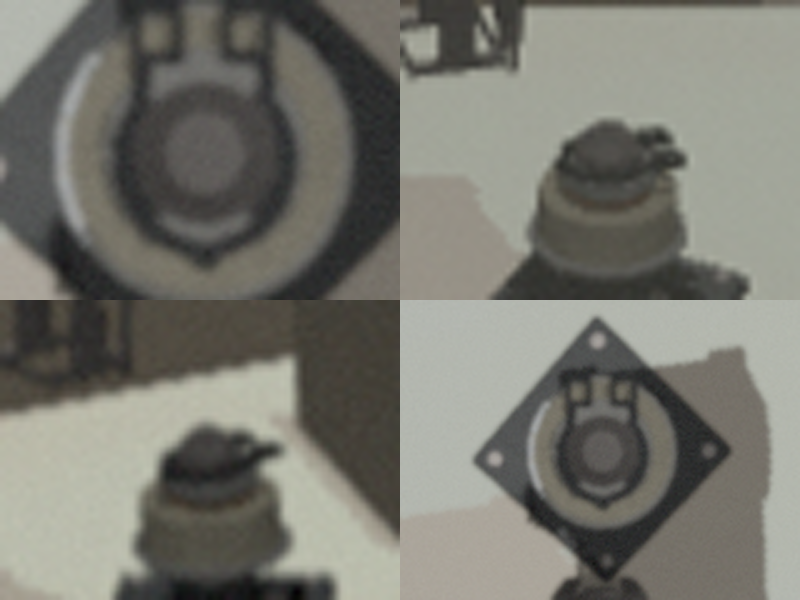

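The ring sits round the spindle with its lugs closed: hole spacing ≈ 20 mm at crop (157,35)/(245,35), which is only possible in the groove. It is level and about 2 mm off axis. Returning the pliers to the rest.

```bash
python3 -m crank '{"linear":[[0,-0.1,0],[0.01,-0.26,0],[0.015,-0.42,0],[0.015,-0.58,0],[0.015,-0.74,0]],"delta_rot":[[0,0,0],[0,0,0],[0,0,0],[0,0,0],[0,0,0]],"fingers":[0.12,0.12,0.12,0.12,0.12]}' 40| grep -E "pos|for|rot|clock"
python3 -m crank '{"linear":[[0,-0.1,0],[0,-0.165,-0.1],[0,-0.165,-0.25],[0,-0.165,-0.35],[0,-0.165,-0.35]],"delta_rot":[[0,0,0],[0,0,0],[0,0,0],[0,0,0],[0,0,0]],"fingers":[0.12,0.12,0.12,0.12,0.12]}' 40| grep -E "pos|for|rot|clock"
python3 -c "
from rel import *
f=cam('wrist','w10.png');np.savez('w10.npz',**f);g=cam('side');np.savez('s10.npz',**g)
o=observe();print(o['position'],o['force'])"
```

```text
clock: 19.75
position: [0.5176, 0.0017, 0.2697]
tool_rot: [3.141, 0.0, 0.254]
force: [1.0, 0.1, -1.6]
finger_force: 5.5
clock: 20.25
position: [0.5161, -0.0381, 0.1796]
tool_rot: [-3.141, 0.005, 0.254]
force: [0.0, 0.1, -1.5]
finger_force: 5.5
[ 0.51779213 -0.03805015  0.18274209] [-0.23667093 -0.28340521  0.45104008]
```

```bash
python3 -m crank '{"linear":[[0,0,-0.06],[0,0,-0.13],[0,0,-0.19],[0,0,-0.2],[0,0,-0.2]],"delta_rot":[[0,0,0],[0,0,0],[0,0,0],[0,0,0],[0,0,0]],"fingers":[0.12,0.12,0.12,0.12,0.12]}' 40| grep -E "pos|for|rot|clock"
for i in 1 2 3; do python3 -m crank '{"linear":[[0,0,-0.004],[0,0,-0.008],[0,0,-0.008]],"delta_rot":[[0,0,0],[0,0,0],[0,0,0]],"fingers":[0.12,0.12,0.12]}' 40| grep -E "pos|for|clock"; done
```

```text
clock: 20.85
position: [0.518, -0.0379, 0.1333]
tool_rot: [3.141, -0.001, 0.254]
force: [-0.2, 0.8, -2.3]
finger_force: 5.5
clock: 21.15
position: [0.5176, -0.0379, 0.1308]
force: [-0.6, 0.0, -2.4]
finger_force: 5.5
clock: 21.45
position: [0.5172, -0.0379, 0.1282]
force: [-0.6, -0.3, -2.5]
finger_force: 5.5
clock: 21.75
position: [0.5175, -0.0378, 0.1264]
force: [-1.9, -0.2, 3.0]
finger_force: 6.3
```

The foot is on the rest (contact at 0.1264, as at the start). Releasing and retreating.

```bash
python3 -m crank '{"linear":[[0,0,0],[0,0,0],[0,0,0],[0,0,0],[0,0,0]],"delta_rot":[[0,0,0],[0,0,0],[0,0,0],[0,0,0],[0,0,0]],"fingers":[0.18,0.25,0.4,0.7,1]}' 40| grep -E "pos|for|clock|wid"
python3 -m crank '{"linear":[[0,0,0],[0,0,0.05],[0,0,0.15],[0,0,0.35],[0,0,0.5]],"delta_rot":[[0,0,0],[0,0,0],[0,0,0],[0,0,0],[0,0,0]],"fingers":[1,1,1,1,1]}' 40| grep -E "pos|for|clock|wid"
python3 -m crank '{"linear":[[0,0,0],[0,0,0],[0,0,0]],"delta_rot":[[0,0,0],[0,0,0],[0,0,0]],"fingers":[1,1,1]}' 40| grep -E "pos|for|clock|wid"
python3 - <<'E'
from rel import *
f=cam('wrist','w11.png');np.savez('w11.npz',**f)
o=observe();t,ex,ey=frame(o);g=cv2.cvtColor(f['image'],cv2.COLOR_RGB2HSV)
h=cv2.inRange(g,(0,0,0),(180,255,35));k,l,s,c=cv2.connectedComponentsWithStats(h[150:215])
for i in range(1,k):
  if s[i,4]>60: print(s[i],c[i].round(1))
R0=np.array([.5155,-.0405])
for i in range(1,k):
  if 100<s[i,4]<600:
    for u,v in((s[i,0],150+s[i,1]+s[i,3]),(s[i,0]+s[i,2],150+s[i,1]+s[i,3])): W=onz(f,u,v,.15);print('handle back edge in rest frame',(W[:2]-R0)@ex[:2]*1e3,(W[:2]-R0)@ey[:2]*1e3)
print(t)
E
```

```text
clock: 22.25
position: [0.5174, -0.0379, 0.1263]
force: [0.5, -0.5, -0.2]
grip_width: 0.0839
finger_force: 0.0
clock: 22.75
position: [0.5173, -0.0382, 0.2545]
force: [0.5, -0.4, -0.2]
grip_width: 0.0856
finger_force: 0.0
clock: 23.05
position: [0.5169, -0.0378, 0.2509]
force: [0.4, -0.3, -0.2]
grip_width: 0.0855
finger_force: 0.0
[  18   16   93   49 4134] [64.5 40.5]
[230  17  12  32 254] [234.7  31.9]
[271  18  12  33 242] [276.5  33.5]
handle back edge in rest frame -10.8140502488335 28.71440985450904
handle back edge in rest frame -10.8139198139068 17.100292328903006
handle back edge in rest frame -12.857506164509374 -10.962005791686469
handle back edge in rest frame -12.867119740362124 -22.596317321956402
[ 0.51682027 -0.03783822  0.2506345 ]
```

```bash
python3 -c "
from h import *
print(bot.job_done())"
```

```text
the job is handed in; nothing more can be done
None
```

The job is handed in at about 23 s of the 61 s allowed: the ring appears closed in the spindle groove, judged from lug hole spacing of about 20 mm in the wrist view, and the pliers stand released on their rest about 1 mm (x) and 3 mm (y) from their spot; I did not measure the collar depth or the ring's tilt, and the hand-in returned no verdict.

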